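# Push a blank through the gravity flap of a polishing-shop parts chute

## Task

Push the aluminium blank along the feed shelf of the parts chute and through the hanging flap, until it drops over the sill into the catch tray behind; then draw the fingertips back out so that the flap swings shut. Only push it, never lift it off the shelf, and leave the other things on the bench where they stand.

Things in the scene. Friction and masses are not known exactly. Their poses are not given: they have to be found in the camera images.
- chute: Sheet-metal parts chute, fixed to the bench. Origin: on the bench top (z 0) straight below the flap's hinge line, mid-width of the opening; +x is the way parts go through, +y its left, z up. All points on it share these axes, and mm figures are in this frame. Flat feed shelf: top at z 80, from x -240 to the sill at x 48, y -170 to 50. Behind the sill a 45 degree ramp (x 48 to 120) leads to the tray; both are slick.
- fence (a point): Point on the fence's guiding face at shelf level (chute frame x -127, y 35, z 80). The fence is straight, along the chute's x, on the shelf's left side, x -240 to -14, 22 high.
- hinge (a point): Middle of the flap's hinge rod (chute frame x 0, y 0, z 148), rod 6 in diameter along y between two upright posts (x -12 to 12, inner faces y 45 and -45, 8 thick, tops at z 155). Nothing is above. To reach past it under the rod, tilt the fingers 20 to 40 degrees so that the tips lead.
- sill (a point): Middle of the sill edge (chute frame x 48, y 0, z 80) where the shelf ends; low walls 22 high at y 45 and -45 join posts and sill. The blank tips over once its middle is past this edge, so the fingertips must follow about 5 to 20 mm past the hinge line. Behind: open-topped tray, x 120 to 303, y -60 to 60, walls to z 60.
- flap (a joint): Angle of the gravity flap, rad: 0 hanging shut, growing as its lower edge swings inward to +x of the chute (up to 1.5); it cannot swing towards the shelf's front. Steel sheet 84 wide, 64 long and 3 thick, 60 g, swinging freely on the hinge rod, its lower edge 4 mm above the shelf when shut. It opens with a push of under 1 N and falls shut by itself in under a second.
- flap_edge (a point): Middle of the flap's lower edge.
- blank: Loose aluminium blank, a rectangular bar 90 long (its x), 50 wide (its y) and 26 high with small dark holes on top, about 0.32 kg (varies by a third), lying flat on the feed shelf before the flap, to the right of the fence and somewhat askew. Origin: centre of its underside. It slides under a few newtons.
- compound_bar: Bystander: a bar of polishing compound 110 x 45 x 35 mm lying on the bench left of the chute. Origin: centre of its underside.
- felt_bob: Bystander: pale felt polishing bob, 52 mm across and 48 high, tapering upward, on the bench left of the chute. Origin: centre of its underside.
- knob_blank: Bystander: brass knob blank 40 mm across and 44 high, on the bench right of the chute. Origin: centre of its underside.
Things that resemble listed ones, but are neither listed nor needed, are in the scene too. Several things have the shape of the blank; the one meant has the colours described above.

How it is judged:
By the outcome, as a careful person would: the job done as asked, in the order asked, and still so for the second after the job is handed in, with the robot touching nothing.
It also fails if it takes over 54 s, if anything falls off the work surface, if the arm or the gripper's body presses on something with over 40 N, if the wrist force passes 120 N, or if a joint passes its speed limit or range.

## Robot

A 7-joint arm with a two-finger parallel gripper is mounted at the origin on the work surface. World frame = base frame: x ahead of the robot, y to its left, z up, the work surface at z = 0. Lengths are in m, angles in rad, forces in N, time in s.
With the tool pointing down it reaches from about 0.425 to 0.925 m from the base axis. Payload 6.8 kg.
Tool frame: the origin (TCP) lies on the mounting face of the last link; the fingertips stand 173 mm ahead of it and the grasp point (between the pads) lies 155 mm ahead of it; z points along the fingers, y is the line along which they close (so a half turn about z gives the same grasp; the last joint's range is limited). The gripper opens to 85 mm and grips with 20 to 120 N. Pads are 22 mm wide; open, the fingers measure 114 mm over their backs; the gripper's body (76 mm by 85 mm) begins 54 mm behind the grasp point. The pads swing forward as they close: fully open they stand 13 mm farther back than shut.
Start: joints at [-1.343, 0.477, 0.022, 1.555, -0.011, 1.109, -0.083], TCP at [0.222, 0.637, 0.405] pointing down, gripper open.
Joint ranges: [-2.96, 2.96], [-0.34, 2.1], [-1.41, 1.46], [0.24, 2.44], [-1.37, 4.51], [0.17, 1.92], [-2.96, 2.96]. Speed limits (rad/s): [2.39, 2.39, 3.14, 3.14, 3.14, 3.14, 3.14].

## Interface

Orientations are given as a rotation vector (axis times angle).
In Python, from bench import r gives the robot as it stands.
- The arm moves only by the tool arm_command, never from a script. Its argument "plan" is a list of rows, each an object of numbers: "claw": the closure, from 0 (fully open) to 1 (shut); "tx", "ty", "tz": the shift along the tool's x, y, z in m; "ax", "ay", "az": the turn, a rotation vector about the tool's x, y, z in degrees. A call has exactly 10 rows; each row shifts and turns the commanded pose from where the row before left it, along the tool's axes as they then stand; what a row does not reach is not made up. A row lasts 1/12 s, in which the tool goes at most 41.7 mm and 7.16 degrees, less where a joint would pass 70% of its speed; a pose out of reach is approached as far as the arm can. A call is refused whole if a number of a shift passes 0.0417 or a number of a turn 7.16, either way. A call with a gripper value outside its range is refused whole. The fingers move at their own pace and stop on an object; "squeeze" is the grip in N (left out, the last holds). Time passes only in rows, so rows that do not move let the fingers close, or fill a call up. It gives the time, the measured TCP pose, the force, the opening and the grip force at its end, in the units of the state.
- r.get_obs(): the state, without advancing time (a new reading comes with each control period).
- r.grab_frame(name): name is "side" or "top" or "wrist"; returns the picture (480x640x3 uint8, red, green, blue); there is no depth.
- r.camera_model(name): a dict with "fx", "fy", "cx", "cy" (pixels), "position" and "orientation" of the camera in the world; the wrist camera has in their place "tool_from_camera" (4x4, takes a point from camera to tool coordinates, whose origin is the TCP and whose axes are the flange's). Camera axes: x right, y up, looking along -z (the intrinsics and any distortion apply to the point x, -y, -z); pixel columns grow to the right and rows downward; lengths in m; the calibration is good to about 2 mm. The wrist camera is an equidistant fisheye: a pixel r from the principal point sees the ray r / f radians off the axis. A picture is of the moment at which its call begins: read the wrist's pose just before it. camera_model takes no time and is no camera call.
- r.hand_in(): hands the job in; it is judged then, once.
Trained networks look in the newest picture that a camera, given by its name, has taken for a name from the list of things; names that differ only in an ending like _2 or _b are one class to them, and where a whole thing is asked for, a point or a joint stands for the part that bears it (a point fixed in the world has none). Each returns a list of dicts, best first, with "confidence" (0 to 1); they miss things now and then, are a little off and sometimes report something else, mostly with a low value. They report only what shows in the picture. A call takes as long as a camera call. They do not tell look-alikes from the thing itself.
- r.boxes_of(target, camera): "location" ([x, y, z] in m, in the coordinates of the camera as it stood for that picture, good to about 4 mm: the middle of the surface that is visible of it).
- r.tip_of(target, camera): "location" ([x, y, z] in m, in the coordinates of the camera as it stood for that picture, good to about 4 mm: a listed point, or the origin of a listed thing).
The state is a dict: "clock": time; "joints": joint angles; "qvel": joint speeds; "tau": joint torques, N m; "tcp_pos": TCP position; "orientation": TCP orientation; "contact_force": force on the tool from outside, world axes, zero at the start; "moment": the same for the moment, N m; "grip_width": finger opening in m; "gripper_force": force on a finger pad.
Only numpy, scipy, OpenCV 4.12 (cv2) and the standard library are available. Lean on these libraries where they do the work, as an engineer would, in place of code of your own. Each camera call takes 0.05 s, during which the arm holds its last target. There are 200 camera calls.

## Working session

There is one attempt and no reset: what is moved stays moved. The work goes in short steps, Python scripts to look and compute and a tool call to move; the robot and the scene stay as the last step left them, time stands still between calls to the robot, and variables do not carry over. Pictures are saved under pics/ and viewed, at most 10 in all, crops included, and the job is handed in when it is done.

Besides the shell and the picture viewer there is one more tool, called by a JSON object that holds its "api" and its "payload", one argument or row to a line. arm_command: Moves the arm, as the interface text tells. Its arguments: {"type":"object","properties":{"plan":{"type":"array","items":{"type":"object","properties":{"claw":{"type":"number"},"tx":{"type":"number"},"ty":{"type":"number"},"tz":{"type":"number"},"ax":{"type":"number"},"ay":{"type":"number"},"az":{"type":"number"}}}},"squeeze":{"type":"number"}},"required":["plan"]}

```bash
mkdir -p pics; cat > h.py <<'E'
import numpy as np, cv2
from scipy.spatial.transform import Rotation as R
from bench import r
def campose(n):
    m=r.camera_model(n); o=np.array(m["orientation"],float)
    M=R.from_rotvec(o).as_matrix() if o.shape==(3,) else (o if o.shape==(3,3) else R.from_quat(o).as_matrix())
    return M,np.array(m["position"])
def w(n,p):
    M,t=campose(n); return M@np.array(p)+t
def px(n,P):
    m=r.camera_model(n); M,t=campose(n); c=M.T@(np.array(P)-t)
    return m["cx"]+m["fx"]*c[0]/-c[2], m["cy"]-m["fy"]*c[1]/-c[2]
E
python3 - <<'E'
from h import *
print(r.camera_model("top"));print(r.camera_model("side"))
ims=[]
for n in("top","side"):
    im=r.grab_frame(n);cv2.imwrite(f"pics/{n}0.png",im[:,:,::-1])
    for t in("fence","hinge","sill","flap_edge","blank","chute","compound_bar","felt_bob","knob_blank"):
        for d in r.tip_of(t,n)[:4]:
            P=w(n,d["location"]);print(n,t,round(d["confidence"],2),P.round(4),np.round(px(n,P)))
print(r.get_obs())
E
```

```text
{'fx': 620.8446394509233, 'fy': 620.8446394509233, 'cx': 320.59637456609494, 'cy': 235.7037891274338, 'position': array([0.30904944, 0.02518742, 1.27195157]), 'orientation': array([ 0.15173328, -0.16262304, -1.55774474])}
{'fx': 491.04737225221214, 'fy': 491.04737225221214, 'cx': 319.6674192001007, 'cy': 233.8603616181979, 'position': array([ 0.13765159, -0.5328405 ,  0.77488845]), 'orientation': array([ 0.78841886, -0.26379034, -0.5505624 ])}
top fence 0.96 [0.4874 0.1064 0.0819] [275. 267.]
top hinge 0.91 [0.6166 0.0789 0.1489] [288. 194.]
top sill 0.91 [0.6644 0.0781 0.0813] [291. 180.]
top flap_edge 0.72 [0.6155 0.0802 0.0908] [289. 202.]
top blank 0.87 [ 0.3198 -0.1502  0.002 ] [403. 357.]
top blank 0.78 [0.4976 0.0104 0.0832] [324. 262.]
top blank 0.57 [ 0.4679 -0.2417  0.0036] [446. 284.]
top chute 0.77 [6.169e-01 7.790e-02 3.000e-04] [292. 212.]
top compound_bar 0.74 [ 0.6196  0.2389 -0.0022] [216. 211.]
top felt_bob 0.66 [0.4589 0.2474 0.001 ] [208. 287.]
top felt_bob 0.49 [0.6121 0.0816 0.0904] [288. 204.]
top knob_blank 0.72 [ 6.165e-01  7.620e-02 -6.000e-04] [293. 213.]
t
[... 661 characters left out ...]

{'clock': 1.0, 'joints': array([-1.34312577,  0.47698817,  0.02236666,  1.55538543, -0.0115117 ,
        1.10930288, -0.08310307]), 'qvel': array([-0.00034531, -0.00057016,  0.0004552 , -0.00095142,  0.00154985,
       -0.00030337,  0.00019399]), 'tau': array([ 5.25553842e-04, -5.96321261e+01,  1.60649467e+00, -2.81551731e+01,
        1.24434792e-02,  1.63527624e-03,  1.35422562e-05]), 'tcp_pos': array([0.22239268, 0.63732845, 0.40472136]), 'orientation': array([-5.24946446e-01, -3.09738778e+00, -7.47828440e-05]), 'contact_force': array([-0.03475598, -0.09159817, -0.66900356]), 'moment': array([-0.0395518 ,  0.0252691 , -0.00036632]), 'gripper_force': 0.0, 'grip_width': 0.08544976656381599}
```

```bash
python3 - <<'E'
import cv2
a=cv2.imread("pics/top0.png")[140:400,190:470];cv2.imwrite("pics/top0c.png",cv2.resize(a,None,fx=2.3,fy=2.3,interpolation=cv2.INTER_CUBIC))
E
```

```text
(no output)
```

View pics/top0c.png

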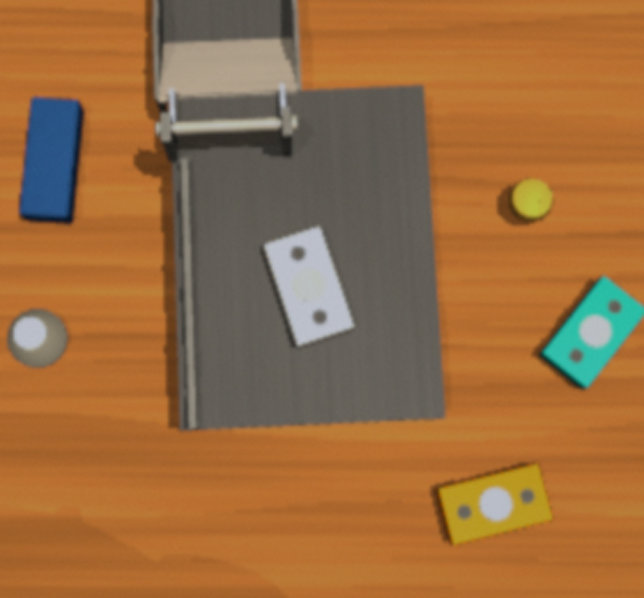

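View pics/side0.png

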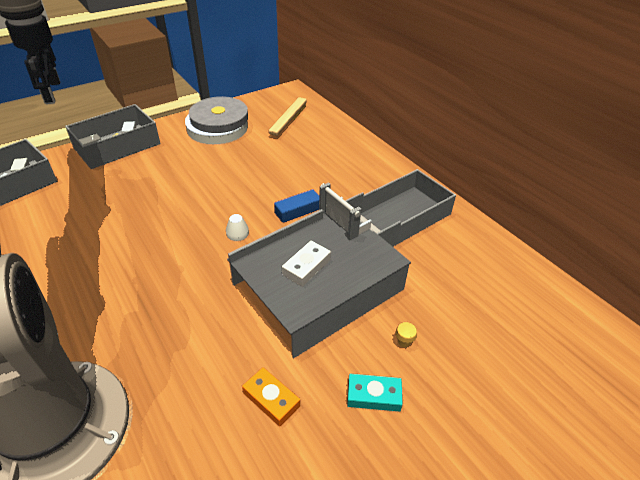

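Top picture candidates for the blank: silver-grey bar at (324,262) on the shelf, golden-yellow one at (403,357), and teal one at (446,284), both on the bench. The silver-grey one with dark holes, on the feed shelf, is the one described, and the enlarged crop confirms it. Next I work out its geometry.

```bash
cat >> h.py <<'E'
def bp(n,u,v,z):
    m=r.camera_model(n); M,t=campose(n); d=M@np.array([(u-m["cx"])/m["fx"],-(v-m["cy"])/m["fy"],-1]); return t+d*(z-t[2])/d[2]
E
python3 - <<'E'
from h import *
f=lambda u,v,z:bp("top",190+u/2.3,140+v/2.3,z)
for n,u,v,z in [("FR",444,416,.08),("FL",180,430,.08),("BR",422,87,.08),("fence f",195,425,.102),("fence b",188,160,.102),("post l",168,130,.155),("post r",290,130,.155),("rod l",175,126,.151),("rod r",280,123,.151),("b1",265,243,.106),("b2",320,226,.106),("b3",353,327,.106),("b4",298,346,.106)]: print(n,f(u,v,z).round(4))
P=[]
# chute pose fit from model points
Q={"fence":(-.127,.035),"hinge":(0,0),"sill":(.048,0),"flap_edge":(0,0),"chute":(0,0)}
a=[];b=[]
W={"fence":[(.4874,.1064),(.4891,.1115)],"hinge":[(.6166,.0789),(.6175,.0825)],"sill":[(.6644,.0781),(.6633,.0798)],"flap_edge":[(.6155,.0802),(.6156,.0789)],"chute":[(.6169,.0779),(.6157,.0811)]}
for k in W:
    for p in W[k]: a.append(Q[k]);b.append(p)
for u,v,q in [(444,416,(-.24,-.17)),(180,430,(-.24,.05)),(422,87,(.048,-.17))]:
    for _ in range(2): a.append(q);b.append(f(u,v,.08)[:2])
a=np.array(a);b=np.array(b);A=a-a.mean(0);B=b-b.mean(0)
th=np.arctan2((A[:,0]*B[:,1]-A[:,1]*B[:,0]).sum(),(A*B).sum())
c,s=np.cos(th),np.sin(th);Rm=np.array([[c,-s],[s,c]]);t=b.mean(0)-Rm@a.mean(0)
print(np.degrees(th),t,(b-(a@Rm.T+t)).round(4))
bl=[f(u,v,.106)[:2] for u,v in[(265,243),(320,226),(353,327),(298,346)]]
print("blank chute", ((np.array(bl)-t)@Rm).round(4),((np.mean(bl,0)-t)@Rm).round(4))
E
```

```text
FR [ 0.3864 -0.1025  0.08  ]
FL [0.3734 0.116  0.08  ]
BR [ 0.6701 -0.0872  0.08  ]
fence f [0.3763 0.1023 0.102 ]
fence b [0.5976 0.1129 0.102 ]
post l [0.6094 0.1256 0.155 ]
post r [0.6102 0.027  0.155 ]
rod l [0.6139 0.1204 0.151 ]
rod r [0.6171 0.0352 0.151 ]
b1 [0.5263 0.0471 0.106 ]
b2 [0.541  0.0015 0.106 ]
b3 [ 0.4567 -0.0259  0.106 ]
b4 [0.4407 0.0191 0.106 ]
2.8436267347576654 [0.61606397 0.07924802] [[-0.0001 -0.0015]
 [ 0.0016  0.0036]
 [ 0.0005 -0.0003]
 [ 0.0014  0.0033]
 [ 0.0004 -0.0035]
 [-0.0007 -0.0018]
 [-0.0006  0.001 ]
 [-0.0005 -0.0003]
 [ 0.0008 -0.0013]
 [-0.0004  0.0019]
 [ 0.0016 -0.0001]
 [ 0.0016 -0.0001]
 [-0.0005 -0.0013]
 [-0.0005 -0.0013]
 [-0.0024  0.001 ]
 [-0.0024  0.001 ]]
blank chute [[-0.0913 -0.0277]
 [-0.0788 -0.074 ]
 [-0.1644 -0.0972]
 [-0.1781 -0.0514]] [-0.1281 -0.0625]
```

```bash
cat >> h.py <<'E'
from scipy.linalg import logm,expm
TH=np.radians(2.85); O=np.array([.616,.0793,0]); L=.173
C=R.from_euler('z',TH).as_matrix()
def target(tip,yaw,tilt):
    """tip in chute frame m; yaw: tool y dir deg in chute frame; tilt: tips lead toward chute +x, deg (about chute y)"""
    y=np.radians(yaw); Y=np.array([np.cos(y),np.sin(y),0]);Z=np.array([0,0,-1.]);X=np.cross(Y,Z)
    M=R.from_euler('y',-tilt,degrees=True).as_matrix()@np.c_[X,Y,Z]
    T=np.eye(4);T[:3,:3]=C@M;T[:3,3]=O+C@np.array(tip)-L*T[:3,2];return T
def cur():
    o=r.get_obs();T=np.eye(4);T[:3,:3]=R.from_rotvec(o["orientation"]).as_matrix();T[:3,3]=o["tcp_pos"];return T
def steps(T0,T1,N):
    D=np.linalg.inv(T0)@T1; S=expm(np.real(logm(D))/N)
    print("per row x",N,"shift",S[:3,3].round(4),"turn deg",np.degrees(R.from_matrix(S[:3,:3]).as_rotvec()).round(2)); 
    return S
def tipc(T=None):
    T=cur() if T is None else T
    return C.T@(T[:3,3]+L*T[:3,2]-O)
E
python3 - <<'E'
from h import *
S=steps(cur(),target([-.128,-.125,.23],0,0),20)
print(tipc())
T=cur()
for i in range(20):
    T=T@S
    if i%4==3: print(T[:3,3].round(3))
E
```

```text
per row x 20 shift [-0.0376 -0.0115  0.0001] turn deg [ 0.  -0.   3.4]
[-0.36537879  0.57691832  0.23172136]
[0.34  0.534 0.404]
[0.43  0.405 0.404]
[0.488 0.26  0.404]
[0.51  0.104 0.403]
[ 0.494 -0.052  0.403]
```

{"api": "arm_command", "payload": {
  "plan": [
    {"tx":-0.0376,"ty":-0.0115,"az":3.4,"claw":0.5},
    {"tx":-0.0376,"ty":-0.0115,"az":3.4,"claw":0.5},
    {"tx":-0.0376,"ty":-0.0115,"az":3.4,"claw":0.5},
    {"tx":-0.0376,"ty":-0.0115,"az":3.4,"claw":0.5},
    {"tx":-0.0376,"ty":-0.0115,"az":3.4,"claw":0.5},
    {"tx":-0.0376,"ty":-0.0115,"az":3.4,"claw":0.5},
    {"tx":-0.0376,"ty":-0.0115,"az":3.4,"claw":0.5},
    {"tx":-0.0376,"ty":-0.0115,"az":3.4,"claw":0.5},
    {"tx":-0.0376,"ty":-0.0115,"az":3.4,"claw":0.5},
    {"tx":-0.0376,"ty":-0.0115,"az":3.4,"claw":0.5}
  ]
}}

```text
invalid input at $.plan[0]: expected keys claw, tx, ty, tz, ax, ay, az
```

{"api": "arm_command", "payload": {
  "plan": [
    {"tx":-0.0376,"ty":-0.0115,"az":3.4,"claw":0.5},
    {"tx":-0.0376,"ty":-0.0115,"az":3.4,"claw":0.5},
    {"tx":-0.0376,"ty":-0.0115,"az":3.4,"claw":0.5},
    {"tx":-0.0376,"ty":-0.0115,"az":3.4,"claw":0.5},
    {"tx":-0.0376,"ty":-0.0115,"az":3.4,"claw":0.5},
    {"tx":-0.0376,"ty":-0.0115,"az":3.4,"claw":0.5},
    {"tx":-0.0376,"ty":-0.0115,"az":3.4,"claw":0.5},
    {"tx":-0.0376,"ty":-0.0115,"az":3.4,"claw":0.5},
    {"tx":-0.0376,"ty":-0.0115,"az":3.4,"claw":0.5},
    {"tx":-0.0376,"ty":-0.0115,"az":3.4,"claw":0.5}
  ]
}}

```text
invalid input at $.plan[0]: expected keys claw, tx, ty, tz, ax, ay, az
```

```bash
python3 - <<'E'
from h import *
o=r.get_obs();print(tipc(),o["joints"].round(2),o["grip_width"],o["clock"],o["contact_force"])
steps(cur(),target([-.128,-.125,.094],0,0),10)
E
```

```text
[-0.36537879  0.57691832  0.23172136] [-1.34  0.48  0.02  1.56 -0.01  1.11 -0.08] 0.08544976656381599 1.0 [-0.03475598 -0.09159817 -0.66900356]
per row x 10 shift [-0.0744 -0.0251  0.0138] turn deg [ 0.   -0.    6.79]
```

All keys are required in each row.

{"api": "arm_command", "payload": {
  "plan": [
    {"tx":-0.0376,"ty":-0.0115,"tz":0,"ax":0,"ay":0,"az":3.4,"claw":0.5},
    {"tx":-0.0376,"ty":-0.0115,"tz":0,"ax":0,"ay":0,"az":3.4,"claw":0.5},
    {"tx":-0.0376,"ty":-0.0115,"tz":0,"ax":0,"ay":0,"az":3.4,"claw":0.5},
    {"tx":-0.0376,"ty":-0.0115,"tz":0,"ax":0,"ay":0,"az":3.4,"claw":0.5},
    {"tx":-0.0376,"ty":-0.0115,"tz":0,"ax":0,"ay":0,"az":3.4,"claw":0.5},
    {"tx":-0.0376,"ty":-0.0115,"tz":0,"ax":0,"ay":0,"az":3.4,"claw":0.5},
    {"tx":-0.0376,"ty":-0.0115,"tz":0,"ax":0,"ay":0,"az":3.4,"claw":0.5},
    {"tx":-0.0376,"ty":-0.0115,"tz":0,"ax":0,"ay":0,"az":3.4,"claw":0.5},
    {"tx":-0.0376,"ty":-0.0115,"tz":0,"ax":0,"ay":0,"az":3.4,"claw":0.5},
    {"tx":-0.0376,"ty":-0.0115,"tz":0,"ax":0,"ay":0,"az":3.4,"claw":0.5}
  ]
}}

```text
clock: 1.83
tcp_pos: [0.4644, 0.3321, 0.4049]
orientation: [1.412, 2.806, 0.001]
contact_force: [0.2, 0.9, -0.1]
grip_width: 0.0424
gripper_force: 0.0
```

{"api": "arm_command", "payload": {
  "plan": [
    {"tx":-0.0376,"ty":-0.0115,"tz":0,"ax":0,"ay":0,"az":3.4,"claw":0.5},
    {"tx":-0.0376,"ty":-0.0115,"tz":0,"ax":0,"ay":0,"az":3.4,"claw":0.5},
    {"tx":-0.0376,"ty":-0.0115,"tz":0,"ax":0,"ay":0,"az":3.4,"claw":0.5},
    {"tx":-0.0376,"ty":-0.0115,"tz":0,"ax":0,"ay":0,"az":3.4,"claw":0.5},
    {"tx":-0.0376,"ty":-0.0115,"tz":0,"ax":0,"ay":0,"az":3.4,"claw":0.5},
    {"tx":-0.0376,"ty":-0.0115,"tz":0,"ax":0,"ay":0,"az":3.4,"claw":0.5},
    {"tx":-0.0376,"ty":-0.0115,"tz":0,"ax":0,"ay":0,"az":3.4,"claw":0.5},
    {"tx":-0.0376,"ty":-0.0115,"tz":0,"ax":0,"ay":0,"az":3.4,"claw":0.5},
    {"tx":-0.0376,"ty":-0.0115,"tz":0,"ax":0,"ay":0,"az":3.4,"claw":0.5},
    {"tx":-0.0376,"ty":-0.0115,"tz":0,"ax":0,"ay":0,"az":3.4,"claw":0.5}
  ]
}}

```text
clock: 2.67
tcp_pos: [0.4932, -0.0544, 0.4051]
orientation: [2.17, 2.271, 0.001]
contact_force: [0.6, 0.5, -0.2]
grip_width: 0.043
gripper_force: 0.0
```

```bash
python3 - <<'E'
from h import *
o=r.get_obs();print(tipc(),o["joints"].round(2),o["grip_width"],o["clock"],o["contact_force"])
steps(cur(),target([-.128,-.125,.094],0,0),10)
E
```

```text
[-0.12907121 -0.12737729  0.23205309] [-0.49  0.19  0.55  2.   -0.12  0.98  0.16] 0.04299751876488682 2.6667 [ 0.55256188  0.46024528 -0.15201272]
per row x 10 shift [0.0002 0.0001 0.0138] turn deg [ 0.01 -0.   -0.03]
```

{"api": "arm_command", "payload": {
  "plan": [
    {"tx":0,"ty":0,"tz":0.0144,"ax":0,"ay":0,"az":0,"claw":0.5},
    {"tx":0,"ty":0,"tz":0.0144,"ax":0,"ay":0,"az":0,"claw":0.5},
    {"tx":0,"ty":0,"tz":0.0144,"ax":0,"ay":0,"az":0,"claw":0.5},
    {"tx":0,"ty":0,"tz":0.0144,"ax":0,"ay":0,"az":0,"claw":0.5},
    {"tx":0,"ty":0,"tz":0.0144,"ax":0,"ay":0,"az":0,"claw":0.5},
    {"tx":0,"ty":0,"tz":0.0144,"ax":0,"ay":0,"az":0,"claw":0.5},
    {"tx":0,"ty":0,"tz":0.0144,"ax":0,"ay":0,"az":0,"claw":0.5},
    {"tx":0,"ty":0,"tz":0.0144,"ax":0,"ay":0,"az":0,"claw":0.5},
    {"tx":0,"ty":0,"tz":0.0144,"ax":0,"ay":0,"az":0,"claw":0.5},
    {"tx":0,"ty":0,"tz":0.0144,"ax":0,"ay":0,"az":0,"claw":0.5}
  ]
}}

```text
clock: 3.5
tcp_pos: [0.4937, -0.0524, 0.2602]
orientation: [2.167, 2.274, 0.001]
contact_force: [0.4, -0.2, -0.3]
grip_width: 0.0428
gripper_force: 0.0
```

{"api": "arm_command", "payload": {
  "plan": [
    {"tx":0.008,"ty":0,"tz":0,"ax":0,"ay":0,"az":0,"claw":0.5},
    {"tx":0.008,"ty":0,"tz":0,"ax":0,"ay":0,"az":0,"claw":0.5},
    {"tx":0.008,"ty":0,"tz":0,"ax":0,"ay":0,"az":0,"claw":0.5},
    {"tx":0.008,"ty":0,"tz":0,"ax":0,"ay":0,"az":0,"claw":0.5},
    {"tx":0.008,"ty":0,"tz":0,"ax":0,"ay":0,"az":0,"claw":0.5},
    {"tx":0.008,"ty":0,"tz":0,"ax":0,"ay":0,"az":0,"claw":0.5},
    {"tx":0.008,"ty":0,"tz":0,"ax":0,"ay":0,"az":0,"claw":0.5},
    {"tx":0.008,"ty":0,"tz":0,"ax":0,"ay":0,"az":0,"claw":0.5},
    {"tx":0.005,"ty":0,"tz":0,"ax":0,"ay":0,"az":0,"claw":0.5},
    {"tx":0.005,"ty":0,"tz":0,"ax":0,"ay":0,"az":0,"claw":0.5}
  ]
}}

```text
clock: 4.33
tcp_pos: [0.4902, 0.0218, 0.261]
orientation: [2.167, 2.273, 0.001]
contact_force: [0.1, -3.7, 3.2]
grip_width: 0.0423
gripper_force: 2.2
```

```bash
python3 - <<'E'
from h import *
o=r.get_obs();print(tipc(),o["clock"],o["contact_force"])
im=r.grab_frame("top");cv2.imwrite("pics/t1.png",cv2.resize(im[120:360,200:440,::-1],None,fx=2.5,fy=2.5))
for n in("top","side"):
    if n=="side": r.grab_frame(n)
    for d in r.tip_of("blank",n): print(n,d["confidence"],C.T@(w(n,d["location"])-O))
E
```

```text
[-0.12828858 -0.05120594  0.08801945] 4.3333 [ 0.11562901 -3.68117233  3.24805957]
top 0.75 [-0.1638238  -0.30889475  0.00314052]
top 0.66 [-0.30736268 -0.21952713  0.00157956]
side 0.89 [-0.11765517 -0.0090138   0.07759669]
side 0.86 [-0.1633539  -0.3152572  -0.00095995]
side 0.69 [-3.07027229e-01 -2.13710444e-01 -4.89976572e-06]
```

View pics/t1.png

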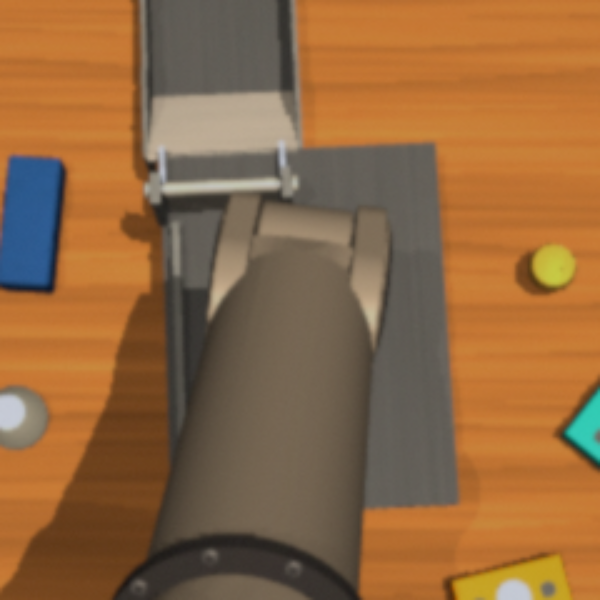

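The arm hides the blank in the top view, which shows only the gripper over the shelf and the flap frame around (220,185). The side network has it at y about -9 mm, so it still needs about 20 mm to reach the fence.

{"api": "arm_command", "payload": {
  "plan": [
    {"tx":0.003,"ty":0,"tz":0,"ax":0,"ay":0,"az":0,"claw":0.5},
    {"tx":0.003,"ty":0,"tz":0,"ax":0,"ay":0,"az":0,"claw":0.5},
    {"tx":0.003,"ty":0,"tz":0,"ax":0,"ay":0,"az":0,"claw":0.5},
    {"tx":0.003,"ty":0,"tz":0,"ax":0,"ay":0,"az":0,"claw":0.5},
    {"tx":0.002,"ty":0,"tz":0,"ax":0,"ay":0,"az":0,"claw":0.5},
    {"tx":0.002,"ty":0,"tz":0,"ax":0,"ay":0,"az":0,"claw":0.5},
    {"tx":0.001,"ty":0,"tz":0,"ax":0,"ay":0,"az":0,"claw":0.5},
    {"tx":0.001,"ty":0,"tz":0,"ax":0,"ay":0,"az":0,"claw":0.5},
    {"tx":0.001,"ty":0,"tz":0,"ax":0,"ay":0,"az":0,"claw":0.5},
    {"tx":0,"ty":0,"tz":0,"ax":0,"ay":0,"az":0,"claw":0.5}
  ]
}}

```text
clock: 5.37
tcp_pos: [0.489, 0.0406, 0.2607]
orientation: [-2.167, -2.274, -0.0]
contact_force: [1.0, -0.8, 0.2]
grip_width: 0.0425
gripper_force: 0.2
```

```bash
python3 - <<'E'
from h import *
o=r.get_obs();print(tipc(),o["clock"],o["contact_force"])
im=r.grab_frame("side");cv2.imwrite("pics/s1.png",cv2.resize(im[150:330,220:430,::-1],None,fx=3,fy=3))
for d in r.tip_of("blank","side"): print(d["confidence"],C.T@(w("side",d["location"])-O))
E
```

```text
[-0.12874513 -0.03228571  0.0877252 ] 5.3667 [ 0.95494215 -0.790993    0.16563316]
0.87 [-0.11555064  0.00741095  0.07628201]
0.79 [-0.16267828 -0.31323554 -0.00217914]
0.77 [-0.30358849 -0.21273202  0.00162842]
```

View pics/s1.png

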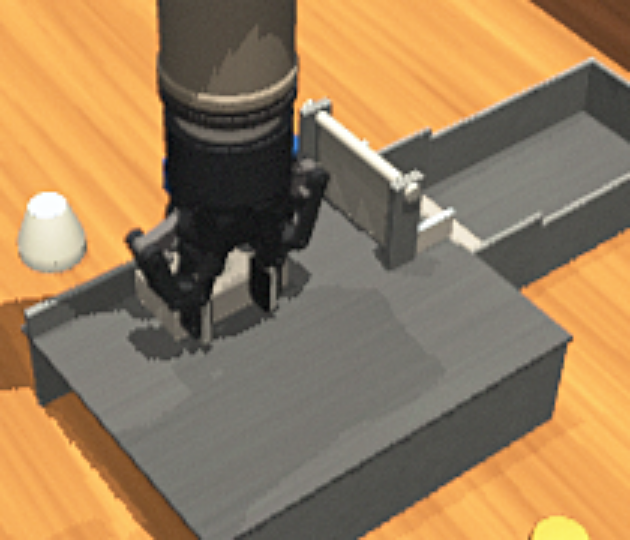

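The blank, at about (215,290) in the crop, lies along the fence with the fingers at its right side. The force is low, so a few mm are left.

{"api": "arm_command", "payload": {
  "plan": [
    {"tx":0.001,"ty":0,"tz":0,"ax":0,"ay":0,"az":0,"claw":0.5},
    {"tx":0.001,"ty":0,"tz":0,"ax":0,"ay":0,"az":0,"claw":0.5},
    {"tx":0.001,"ty":0,"tz":0,"ax":0,"ay":0,"az":0,"claw":0.5},
    {"tx":0.001,"ty":0,"tz":0,"ax":0,"ay":0,"az":0,"claw":0.5},
    {"tx":0,"ty":0,"tz":0,"ax":0,"ay":0,"az":0,"claw":0.5},
    {"tx":0,"ty":0,"tz":0,"ax":0,"ay":0,"az":0,"claw":0.5},
    {"tx":0,"ty":0,"tz":0,"ax":0,"ay":0,"az":0,"claw":0.5},
    {"tx":0,"ty":0,"tz":0,"ax":0,"ay":0,"az":0,"claw":0.5},
    {"tx":0,"ty":0,"tz":0,"ax":0,"ay":0,"az":0,"claw":0.5},
    {"tx":0,"ty":0,"tz":0,"ax":0,"ay":0,"az":0,"claw":0.5}
  ]
}}

```text
clock: 6.3
tcp_pos: [0.4889, 0.0444, 0.2608]
orientation: [2.167, 2.274, 0.0]
contact_force: [-0.0, -1.6, 0.7]
grip_width: 0.0427
gripper_force: 0.8
```

{"api": "arm_command", "payload": {
  "plan": [
    {"tx":0.001,"ty":0,"tz":0,"ax":0,"ay":0,"az":0,"claw":0.5},
    {"tx":0.001,"ty":0,"tz":0,"ax":0,"ay":0,"az":0,"claw":0.5},
    {"tx":0.0005,"ty":0,"tz":0,"ax":0,"ay":0,"az":0,"claw":0.5},
    {"tx":0,"ty":0,"tz":0,"ax":0,"ay":0,"az":0,"claw":0.5},
    {"tx":0,"ty":0,"tz":0,"ax":0,"ay":0,"az":0,"claw":0.5},
    {"tx":0,"ty":0,"tz":0,"ax":0,"ay":0,"az":0,"claw":0.5},
    {"tx":0,"ty":0,"tz":0,"ax":0,"ay":0,"az":0,"claw":0.5},
    {"tx":0,"ty":0,"tz":0,"ax":0,"ay":0,"az":0,"claw":0.5},
    {"tx":0,"ty":0,"tz":0,"ax":0,"ay":0,"az":0,"claw":0.5},
    {"tx":0,"ty":0,"tz":0,"ax":0,"ay":0,"az":0,"claw":0.5}
  ]
}}

```text
clock: 7.13
tcp_pos: [0.4887, 0.0468, 0.2607]
orientation: [2.167, 2.274, 0.0]
contact_force: [-0.2, -3.5, 3.0]
grip_width: 0.0427
gripper_force: 1.7
```

```bash
python3 - <<'E'
from h import *
print(tipc())
T1=target([-.14,-.07,.13],0,0)
steps(cur(),T1,10)
T2=target([-.215,.005,.16],90,0); S=steps(T1,T2,20)
T2=target([-.215,.005,.16],-90,0); S=steps(T1,T2,20)
print(T2[:3,3],r.get_obs()["joints"].round(2))
E
```

```text
[-0.12868544 -0.02609099  0.08772653]
per row x 10 shift [-0.0044 -0.0011 -0.0042] turn deg [ 0.    0.   -0.01]
per row x 20 shift [ 0.0059 -0.0002 -0.0015] turn deg [ 0.   0.  -4.5]
per row x 20 shift [ 0.0002 -0.0059 -0.0015] turn deg [0.  0.  4.5]
[0.40101732 0.07360372 0.333     ] [-0.59  0.41  0.45  2.14 -0.29  0.65  0.11]
```

{"api": "arm_command", "payload": {
  "plan": [
    {"tx":-0.004,"ty":0,"tz":0,"ax":0,"ay":0,"az":0,"claw":0.5},
    {"tx":-0.01,"ty":0,"tz":0,"ax":0,"ay":0,"az":0,"claw":0.5},
    {"tx":-0.015,"ty":0,"tz":0,"ax":0,"ay":0,"az":0,"claw":0.5},
    {"tx":-0.015,"ty":0,"tz":0,"ax":0,"ay":0,"az":0,"claw":0.5},
    {"tx":0,"ty":0,"tz":-0.02,"ax":0,"ay":0,"az":0,"claw":0.8},
    {"tx":0,"ty":0,"tz":-0.02,"ax":0,"ay":0,"az":0,"claw":0.8},
    {"tx":0,"ty":0,"tz":-0.02,"ax":0,"ay":0,"az":0,"claw":0.8},
    {"tx":0,"ty":0,"tz":-0.02,"ax":0,"ay":0,"az":0,"claw":0.8},
    {"tx":0,"ty":0,"tz":0,"ax":0,"ay":0,"az":0,"claw":0.8},
    {"tx":0,"ty":0,"tz":0,"ax":0,"ay":0,"az":0,"claw":0.8}
  ]
}}

```text
clock: 7.97
tcp_pos: [0.491, 0.0027, 0.3414]
orientation: [2.167, 2.274, 0.003]
contact_force: [-0.1, -0.1, -0.0]
grip_width: 0.017
gripper_force: 0.0
```

```bash
python3 - <<'E'
from h import *
print(tipc(),r.get_obs()["grip_width"])
T2=target([-.215,.005,.168],90,0); S=steps(cur(),T2,20)
T2=target([-.215,.005,.168],-90,0); S=steps(cur(),T2,20)
E
```

```text
[-0.12837036 -0.07006401  0.1683594 ] 0.017032295279682363
per row x 20 shift [ 0.0063 -0.0007  0.    ] turn deg [ 0.01  0.   -4.5 ]
per row x 20 shift [-0.0002 -0.0064  0.    ] turn deg [ 0.   -0.01  4.5 ]
```

{"api": "arm_command", "payload": {
  "plan": [
    {"tx":0.0063,"ty":-0.0007,"tz":0,"ax":0,"ay":0,"az":-4.5,"claw":0.8},
    {"tx":0.0063,"ty":-0.0007,"tz":0,"ax":0,"ay":0,"az":-4.5,"claw":0.8},
    {"tx":0.0063,"ty":-0.0007,"tz":0,"ax":0,"ay":0,"az":-4.5,"claw":0.8},
    {"tx":0.0063,"ty":-0.0007,"tz":0,"ax":0,"ay":0,"az":-4.5,"claw":0.8},
    {"tx":0.0063,"ty":-0.0007,"tz":0,"ax":0,"ay":0,"az":-4.5,"claw":0.8},
    {"tx":0.0063,"ty":-0.0007,"tz":0,"ax":0,"ay":0,"az":-4.5,"claw":0.8},
    {"tx":0.0063,"ty":-0.0007,"tz":0,"ax":0,"ay":0,"az":-4.5,"claw":0.8},
    {"tx":0.0063,"ty":-0.0007,"tz":0,"ax":0,"ay":0,"az":-4.5,"claw":0.8},
    {"tx":0.0063,"ty":-0.0007,"tz":0,"ax":0,"ay":0,"az":-4.5,"claw":0.8},
    {"tx":0.0063,"ty":-0.0007,"tz":0,"ax":0,"ay":0,"az":-4.5,"claw":0.8}
  ]
}}

```text
clock: 8.8
tcp_pos: [0.4598, 0.0569, 0.3394]
orientation: [-1.125, -2.931, 0.002]
contact_force: [0.5, 0.4, 0.6]
grip_width: 0.0175
gripper_force: 0.0
```

{"api": "arm_command", "payload": {
  "plan": [
    {"tx":0.0063,"ty":-0.0007,"tz":0,"ax":0,"ay":0,"az":-4.5,"claw":0.8},
    {"tx":0.0063,"ty":-0.0007,"tz":0,"ax":0,"ay":0,"az":-4.5,"claw":0.8},
    {"tx":0.0063,"ty":-0.0007,"tz":0,"ax":0,"ay":0,"az":-4.5,"claw":0.8},
    {"tx":0.0063,"ty":-0.0007,"tz":0,"ax":0,"ay":0,"az":-4.5,"claw":0.8},
    {"tx":0.0063,"ty":-0.0007,"tz":0,"ax":0,"ay":0,"az":-4.5,"claw":0.8},
    {"tx":0.0063,"ty":-0.0007,"tz":0,"ax":0,"ay":0,"az":-4.5,"claw":0.8},
    {"tx":0.0063,"ty":-0.0007,"tz":0,"ax":0,"ay":0,"az":-4.5,"claw":0.8},
    {"tx":0.0063,"ty":-0.0007,"tz":0,"ax":0,"ay":0,"az":-4.5,"claw":0.8},
    {"tx":0.0063,"ty":-0.0007,"tz":0,"ax":0,"ay":0,"az":-4.5,"claw":0.8},
    {"tx":0.0063,"ty":-0.0007,"tz":0,"ax":0,"ay":0,"az":-4.5,"claw":0.8}
  ]
}}

```text
clock: 9.63
tcp_pos: [0.4002, 0.0734, 0.3395]
orientation: [0.083, -3.138, 0.001]
contact_force: [0.1, -0.3, -1.1]
grip_width: 0.0172
gripper_force: 0.0
```

```bash
python3 - <<'E'
from h import *
T=cur();o=r.get_obs();print(tipc(),(C.T@T[:3,:3]).round(3),o["joints"].round(2))
im=r.grab_frame("side");cv2.imwrite("pics/s2.png",cv2.resize(im[150:330,220:430,::-1],None,fx=3,fy=3))
for d in r.tip_of("blank","side"): print(d["confidence"],C.T@(w("side",d["location"])-O))
print(r.camera_model("wrist")["tool_from_camera"])
E
```

```text
[-0.21629571  0.00474083  0.16651868] [[-1.    -0.003 -0.002]
 [-0.003  1.    -0.   ]
 [ 0.002 -0.    -1.   ]] [-0.54  0.12  0.22  2.24 -0.04  0.79  1.33]
0.95 [-0.119582    0.01636301  0.07603951]
0.72 [-0.30517739 -0.21272811  0.00043453]
0.56 [-1.63967960e-01 -3.14041166e-01 -4.66104854e-05]
[[ 1.92205431e-03  9.48353499e-01  3.17209624e-01  8.26841707e-02]
 [ 9.99998085e-01 -1.93981857e-03 -2.59818393e-04 -5.82745266e-05]
 [ 3.68929438e-04  3.17209516e-01 -9.48355412e-01  3.13272132e-02]
 [ 0.00000000e+00  0.00000000e+00  0.00000000e+00  1.00000000e+00]]
```

View pics/s2.png

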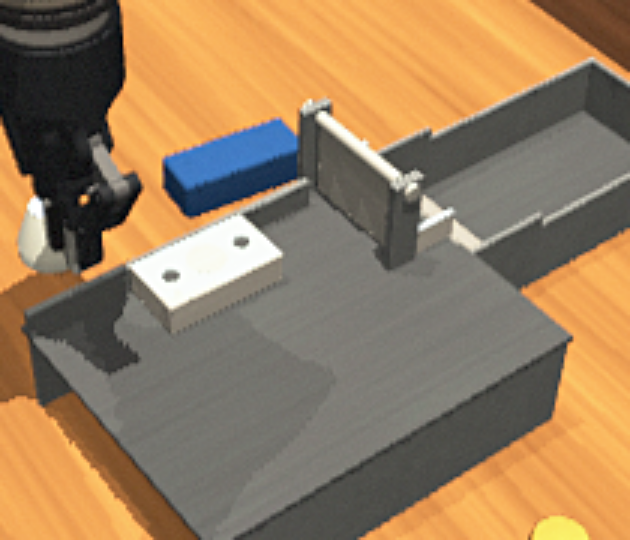

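The blank at (205,270) in the crop now lies flush along the fence, square to the flap. The fingers are behind it and clear.

```bash
python3 - <<'E'
from h import *
T1=target([-.2,.004,.092],90,30);print(T1[:3,3])
S=steps(cur(),T1,10);T=cur()
for i in range(10):
    T=T@S;print(tipc(T).round(3),end=' ')
E
```

```text
[0.32965548 0.06904988 0.24182239]
per row x 10 shift [ 0.0092 -0.0001  0.008 ] turn deg [-0.   -3.02 -0.  ]
[-0.217  0.004  0.159] [-0.217  0.004  0.151] [-0.216  0.004  0.143] [-0.215  0.004  0.136] [-0.213  0.004  0.128] [-0.211  0.004  0.121] [-0.209  0.004  0.113] [-0.206  0.004  0.106] [-0.203  0.004  0.099] [-0.2    0.004  0.092]
```

{"api": "arm_command", "payload": {
  "plan": [
    {"tx":0.0092,"ty":0,"tz":0.008,"ax":0,"ay":-3,"az":0,"claw":0.8},
    {"tx":0.0092,"ty":0,"tz":0.008,"ax":0,"ay":-3,"az":0,"claw":0.8},
    {"tx":0.0092,"ty":0,"tz":0.008,"ax":0,"ay":-3,"az":0,"claw":0.8},
    {"tx":0.0092,"ty":0,"tz":0.008,"ax":0,"ay":-3,"az":0,"claw":0.8},
    {"tx":0.0092,"ty":0,"tz":0.008,"ax":0,"ay":-3,"az":0,"claw":0.8},
    {"tx":0.0092,"ty":0,"tz":0.008,"ax":0,"ay":-3,"az":0,"claw":0.8},
    {"tx":0.0092,"ty":0,"tz":0.008,"ax":0,"ay":-3,"az":0,"claw":0.8},
    {"tx":0,"ty":0,"tz":0,"ax":0,"ay":0,"az":0,"claw":0.8},
    {"tx":0,"ty":0,"tz":0,"ax":0,"ay":0,"az":0,"claw":0.8},
    {"tx":0,"ty":0,"tz":0,"ax":0,"ay":0,"az":0,"claw":0.8}
  ]
}}

```text
clock: 10.57
tcp_pos: [0.3572, 0.0675, 0.288]
orientation: [-0.067, 2.871, -0.022]
contact_force: [-0.1, 0.1, -0.0]
grip_width: 0.0172
gripper_force: 0.0
```

```bash
python3 - <<'E'
from h import *
T=cur();o=r.get_obs();print(tipc(),(C.T@T[:3,:3]).round(3),o["joints"].round(2))
for t in (10,15,21): print(t);steps(T,target([-.195,.004,.092],90,t),10)
E
```

```text
[-0.21310427 -0.00280463  0.12126872] [[-0.964  0.006  0.266]
 [-0.     1.    -0.022]
 [-0.266 -0.022 -0.964]] [-0.17  0.11 -0.25  2.43  0.39  0.38  0.86]
10
per row x 10 shift [-0.0027  0.0003  0.0033] turn deg [-0.13  0.54 -0.  ]
15
per row x 10 shift [-0.0011  0.0003  0.0033] turn deg [-0.13  0.04  0.  ]
21
per row x 10 shift [0.0009 0.0003 0.0033] turn deg [-0.13 -0.56  0.01]
```

{"api": "arm_command", "payload": {
  "plan": [
    {"tx":-0.0027,"ty":0.0003,"tz":0.0033,"ax":-0.13,"ay":0.54,"az":0,"claw":0.8},
    {"tx":-0.0027,"ty":0.0003,"tz":0.0033,"ax":-0.13,"ay":0.54,"az":0,"claw":0.8},
    {"tx":-0.0027,"ty":0.0003,"tz":0.0033,"ax":-0.13,"ay":0.54,"az":0,"claw":0.8},
    {"tx":-0.0027,"ty":0.0003,"tz":0.0033,"ax":-0.13,"ay":0.54,"az":0,"claw":0.8},
    {"tx":-0.0027,"ty":0.0003,"tz":0.0033,"ax":-0.13,"ay":0.54,"az":0,"claw":0.8},
    {"tx":-0.0027,"ty":0.0003,"tz":0.0033,"ax":-0.13,"ay":0.54,"az":0,"claw":0.8},
    {"tx":-0.0027,"ty":0.0003,"tz":0.0033,"ax":-0.13,"ay":0.54,"az":0,"claw":0.8},
    {"tx":-0.0027,"ty":0.0003,"tz":0.0033,"ax":-0.13,"ay":0.54,"az":0,"claw":0.8},
    {"tx":-0.0027,"ty":0.0003,"tz":0.0033,"ax":-0.13,"ay":0.54,"az":0,"claw":0.8},
    {"tx":-0.0027,"ty":0.0003,"tz":0.0033,"ax":-0.13,"ay":0.54,"az":0,"claw":0.8}
  ]
}}

```text
clock: 11.4
tcp_pos: [0.3907, 0.0724, 0.2618]
orientation: [-0.077, 2.966, 0.007]
contact_force: [-0.0, -0.0, -0.3]
grip_width: 0.0172
gripper_force: 0.0
```

```bash
cat >st.py <<'E'
from h import *
import sys
T=cur();o=r.get_obs();M=C.T@T[:3,:3]
print("tip",tipc().round(4),"tilt",np.degrees(np.arctan2(M[0,2],-M[2,2])).round(2),"yaw",np.degrees(np.arctan2(M[1,1],M[0,1])).round(2),"roll",M[1,2].round(3),o["joints"].round(2),o["contact_force"].round(1),round(o["clock"],2))
for a in sys.argv[1:]:
    x,y,z,t,n=map(float,a.split(','));steps(T,target([x,y,z],90,t),int(n))
E
python3 st.py -.12,.004,.092,10,10 -.12,.004,.092,15,10
```

```text
tip [-0.1953  0.0044  0.0914] tilt 10.0 yaw 90.12 roll 0.001 [-0.11  0.23 -0.27  2.36  0.3   0.41  0.98] [-0.  -0.  -0.3] 11.4
per row x 10 shift [-0.0074 -0.      0.0012] turn deg [ 0.   -0.    0.01]
per row x 10 shift [-0.0059 -0.      0.0015] turn deg [ 0.   -0.5   0.01]
```

{"api": "arm_command", "payload": {
  "plan": [
    {"tx":-0.0059,"ty":0,"tz":0.0015,"ax":0,"ay":-0.5,"az":0,"claw":0.8},
    {"tx":-0.0059,"ty":0,"tz":0.0015,"ax":0,"ay":-0.5,"az":0,"claw":0.8},
    {"tx":-0.0059,"ty":0,"tz":0.0015,"ax":0,"ay":-0.5,"az":0,"claw":0.8},
    {"tx":-0.0059,"ty":0,"tz":0.0015,"ax":0,"ay":-0.5,"az":0,"claw":0.8},
    {"tx":-0.0059,"ty":0,"tz":0.0015,"ax":0,"ay":-0.5,"az":0,"claw":0.8},
    {"tx":-0.0059,"ty":0,"tz":0.0015,"ax":0,"ay":-0.5,"az":0,"claw":0.8},
    {"tx":-0.0059,"ty":0,"tz":0.0015,"ax":0,"ay":-0.5,"az":0,"claw":0.8},
    {"tx":-0.0059,"ty":0,"tz":0.0015,"ax":0,"ay":-0.5,"az":0,"claw":0.8},
    {"tx":-0.0059,"ty":0,"tz":0.0015,"ax":0,"ay":-0.5,"az":0,"claw":0.8},
    {"tx":-0.0059,"ty":0,"tz":0.0015,"ax":0,"ay":-0.5,"az":0,"claw":0.8}
  ]
}}

```text
clock: 12.23
tcp_pos: [0.4517, 0.0756, 0.26]
orientation: [-0.075, 2.877, 0.01]
contact_force: [-1.2, 0.4, -1.2]
grip_width: 0.0172
gripper_force: 0.7
```

```bash
python3 st.py -.09,.004,.092,30,10 -.06,.004,.092,30,10; python3 - <<'E'
from h import *
r.grab_frame("side")
for d in r.tip_of("blank","side"): print(d["confidence"],C.T@(w("side",d["location"])-O))
E
```

```text
tip [-0.1192  0.0046  0.0929] tilt 15.1 yaw 90.13 roll 0.0 [-0.15  0.3  -0.2   2.26  0.4   0.35  0.93] [-1.2  0.4 -1.2] 12.23
per row x 10 shift [ 0.0018 -0.      0.0012] turn deg [ 0.   -1.49  0.01]
per row x 10 shift [-0.001  -0.      0.0023] turn deg [ 0.   -1.49  0.01]
0.97 [-0.30870324 -0.21292238  0.00057815]
0.72 [-0.06192061  0.01575096  0.07685144]
0.65 [-0.16425898 -0.31095934 -0.00086372]
```

{"api": "arm_command", "payload": {
  "plan": [
    {"tx":-0.001,"ty":0,"tz":0.0023,"ax":0,"ay":-1.5,"az":0,"claw":0.8},
    {"tx":-0.001,"ty":0,"tz":0.0023,"ax":0,"ay":-1.5,"az":0,"claw":0.8},
    {"tx":-0.001,"ty":0,"tz":0.0023,"ax":0,"ay":-1.5,"az":0,"claw":0.8},
    {"tx":-0.001,"ty":0,"tz":0.0023,"ax":0,"ay":-1.5,"az":0,"claw":0.8},
    {"tx":-0.001,"ty":0,"tz":0.0023,"ax":0,"ay":-1.5,"az":0,"claw":0.8},
    {"tx":-0.001,"ty":0,"tz":0.0023,"ax":0,"ay":-1.5,"az":0,"claw":0.8},
    {"tx":-0.001,"ty":0,"tz":0.0023,"ax":0,"ay":-1.5,"az":0,"claw":0.8},
    {"tx":-0.001,"ty":0,"tz":0.0023,"ax":0,"ay":-1.5,"az":0,"claw":0.8},
    {"tx":-0.001,"ty":0,"tz":0.0023,"ax":0,"ay":-1.5,"az":0,"claw":0.8},
    {"tx":-0.001,"ty":0,"tz":0.0023,"ax":0,"ay":-1.5,"az":0,"claw":0.8}
  ]
}}

```text
clock: 13.17
tcp_pos: [0.4668, 0.0759, 0.2436]
orientation: [-0.068, 2.641, 0.014]
contact_force: [-1.3, -0.6, -0.5]
grip_width: 0.0171
gripper_force: 0.8
```

```bash
python3 st.py -.03,.004,.092,30,10 -.01,.004,.091,32,10; python3 - <<'E'
from h import *
im=r.grab_frame("side");cv2.imwrite("pics/s3.png",cv2.resize(im[150:330,220:430,::-1],None,fx=3,fy=3))
for d in r.tip_of("blank","side"): print(d["confidence"],C.T@(w("side",d["location"])-O))
E
```

```text
tip [-0.0663  0.0039  0.0917] tilt 28.63 yaw 90.08 roll -0.001 [-0.23  0.34 -0.12  2.32  1.59  0.18 -0.26] [-1.3 -0.6 -0.5] 13.17
per row x 10 shift [-0.0028 -0.      0.0018] turn deg [-0.01 -0.14  0.01]
per row x 10 shift [-0.0038 -0.      0.0029] turn deg [-0.01 -0.34  0.01]
0.73 [-0.16489863 -0.31464071 -0.00072809]
0.68 [-0.00962814  0.01460917  0.07659847]
0.62 [-0.30401006 -0.21222067 -0.0008577 ]
```

View pics/s3.png

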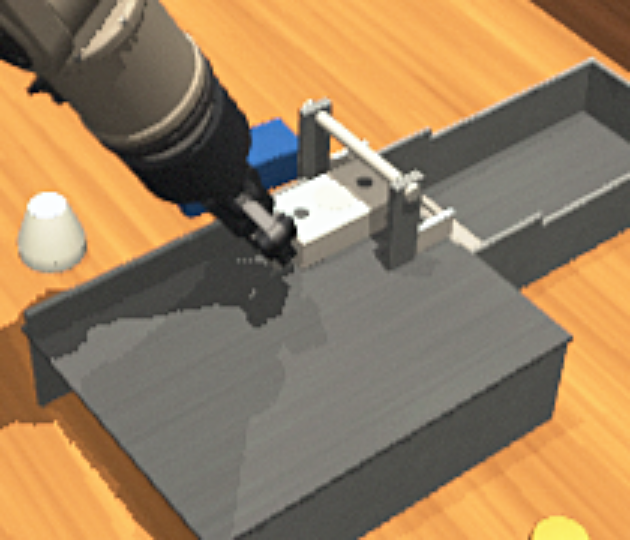

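The blank, at (340,215) in the crop, has its front half under the open flap, and the fingers are tilted behind it. I keep pushing at this tilt.

{"api": "arm_command", "payload": {
  "plan": [
    {"tx":-0.004,"ty":0,"tz":0.0022,"ax":0,"ay":0,"az":0,"claw":0.8},
    {"tx":-0.004,"ty":0,"tz":0.0022,"ax":0,"ay":0,"az":0,"claw":0.8},
    {"tx":-0.004,"ty":0,"tz":0.0022,"ax":0,"ay":0,"az":0,"claw":0.8},
    {"tx":-0.004,"ty":0,"tz":0.0022,"ax":0,"ay":0,"az":0,"claw":0.8},
    {"tx":-0.004,"ty":0,"tz":0.0022,"ax":0,"ay":0,"az":0,"claw":0.8},
    {"tx":-0.004,"ty":0,"tz":0.0022,"ax":0,"ay":0,"az":0,"claw":0.8},
    {"tx":-0.004,"ty":0,"tz":0.0022,"ax":0,"ay":0,"az":0,"claw":0.8},
    {"tx":-0.004,"ty":0,"tz":0.0022,"ax":0,"ay":0,"az":0,"claw":0.8},
    {"tx":-0.004,"ty":0,"tz":0.0022,"ax":0,"ay":0,"az":0,"claw":0.8},
    {"tx":-0.004,"ty":0,"tz":0.0022,"ax":0,"ay":0,"az":0,"claw":0.8}
  ]
}}

```text
clock: 14.1
tcp_pos: [0.5128, 0.0783, 0.2437]
orientation: [-0.068, 2.643, 0.013]
contact_force: [-0.8, 0.8, -0.6]
grip_width: 0.0168
gripper_force: 0.4
```

```bash
python3 st.py -.002,.004,.092,28.6,10 ; python3 - <<'E'
from h import *
r.grab_frame("side")
for d in r.tip_of("blank","side"): print(d["confidence"],C.T@(w("side",d["location"])-O))
E
```

```text
tip [-0.0205  0.0038  0.0917] tilt 28.55 yaw 90.06 roll -0.002 [-0.19  0.39 -0.13  2.22  1.33  0.18  0.03] [-0.8  0.8 -0.6] 14.1
per row x 10 shift [-0.0016 -0.      0.0009] turn deg [-0.01 -0.01  0.01]
0.82 [-0.16485046 -0.31428712  0.00253422]
0.65 [0.03273829 0.01541163 0.07655415]
0.6 [-0.30394219 -0.2145199   0.00208491]
```

{"api": "arm_command", "payload": {
  "plan": [
    {"tx":-0.0022,"ty":0,"tz":0.0012,"ax":0,"ay":0,"az":0,"claw":0.8},
    {"tx":-0.0022,"ty":0,"tz":0.0012,"ax":0,"ay":0,"az":0,"claw":0.8},
    {"tx":-0.0022,"ty":0,"tz":0.0012,"ax":0,"ay":0,"az":0,"claw":0.8},
    {"tx":-0.0022,"ty":0,"tz":0.0012,"ax":0,"ay":0,"az":0,"claw":0.8},
    {"tx":-0.0022,"ty":0,"tz":0.0012,"ax":0,"ay":0,"az":0,"claw":0.8},
    {"tx":-0.0022,"ty":0,"tz":0.0012,"ax":0,"ay":0,"az":0,"claw":0.8},
    {"tx":-0.0022,"ty":0,"tz":0.0012,"ax":0,"ay":0,"az":0,"claw":0.8},
    {"tx":-0.0022,"ty":0,"tz":0.0012,"ax":0,"ay":0,"az":0,"claw":0.8},
    {"tx":-0.0022,"ty":0,"tz":0.0012,"ax":0,"ay":0,"az":0,"claw":0.8},
    {"tx":-0.0022,"ty":0,"tz":0.0012,"ax":0,"ay":0,"az":0,"claw":0.8}
  ]
}}

```text
clock: 15.03
tcp_pos: [0.5377, 0.0792, 0.2434]
orientation: [-0.068, 2.642, 0.012]
contact_force: [-6.8, -3.4, 2.8]
grip_width: 0.0169
gripper_force: 0.0
```

```bash
python3 st.py ; python3 - <<'E'
from h import *
im=r.grab_frame("side");cv2.imwrite("pics/s4.png",cv2.resize(im[150:330,250:460,::-1],None,fx=3,fy=3))
for d in r.tip_of("blank","side"): print(d["confidence"],C.T@(w("side",d["location"])-O))
E
```

```text
tip [0.0045 0.0033 0.0914] tilt 28.57 yaw 90.04 roll -0.003 [-0.15  0.42 -0.17  2.17  1.23  0.2   0.15] [-6.8 -3.4  2.8] 15.03
0.92 [-0.30612393 -0.2099467   0.00156935]
0.77 [-0.16522549 -0.31466372  0.00138204]
0.76 [0.05788558 0.01829204 0.07728681]
```

View pics/s4.png

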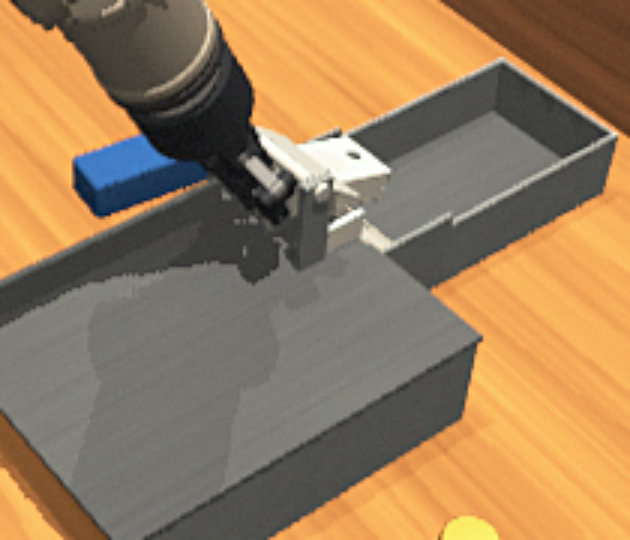

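The blank at (350,165) in the crop is past the sill but has not tipped. There is a new 7 N on the gripper, possibly a knuckle at a post. I back off a little, close the fingers fully and look again.

{"api": "arm_command", "payload": {
  "plan": [
    {"tx":0.0022,"ty":0,"tz":-0.0012,"ax":0,"ay":0,"az":0,"claw":0.8},
    {"tx":0.0022,"ty":0,"tz":-0.0012,"ax":0,"ay":0,"az":0,"claw":0.9},
    {"tx":0.0022,"ty":0,"tz":-0.0012,"ax":0,"ay":0,"az":0,"claw":1},
    {"tx":0,"ty":0,"tz":0,"ax":0,"ay":0,"az":0,"claw":1},
    {"tx":0,"ty":0,"tz":0,"ax":0,"ay":0,"az":0,"claw":1},
    {"tx":0,"ty":0,"tz":0,"ax":0,"ay":0,"az":0,"claw":1},
    {"tx":0,"ty":0,"tz":0,"ax":0,"ay":0,"az":0,"claw":1},
    {"tx":0,"ty":0,"tz":0,"ax":0,"ay":0,"az":0,"claw":1},
    {"tx":0,"ty":0,"tz":0,"ax":0,"ay":0,"az":0,"claw":1},
    {"tx":0,"ty":0,"tz":0,"ax":0,"ay":0,"az":0,"claw":1}
  ]
}}

```text
clock: 15.97
tcp_pos: [0.5302, 0.0791, 0.2436]
orientation: [-0.068, 2.642, 0.013]
contact_force: [-0.3, -1.1, -0.1]
grip_width: -0.0001
gripper_force: 0.0
```

```bash
python3 st.py ; python3 - <<'E'
from h import *
a=r.grab_frame("side");b=r.grab_frame("top")
cv2.imwrite("pics/s5.png",np.hstack([cv2.resize(a[170:270,310:410,::-1],(400,400)),cv2.resize(b[130:230,250:350,::-1],(400,400))]))
for n in("side","top"):
  for d in r.tip_of("blank",n): print(n,d["confidence"],C.T@(w(n,d["location"])-O))
E
```

```text
tip [-0.0029  0.0036  0.0917] tilt 28.6 yaw 90.05 roll -0.002 [-0.16  0.42 -0.17  2.18  1.27  0.2   0.11] [-0.3 -1.1 -0.1] 15.97
side 0.96 [-0.16320416 -0.31237813 -0.0006305 ]
side 0.82 [-0.30816792 -0.21464004  0.00241475]
side 0.79 [0.18909464 0.01313086 0.00502031]
top 0.91 [-0.30772455 -0.21577314  0.0061388 ]
top 0.86 [0.1949513  0.00730057 0.01267816]
top 0.67 [-0.16533251 -0.31001035  0.00581246]
```

View pics/s5.png

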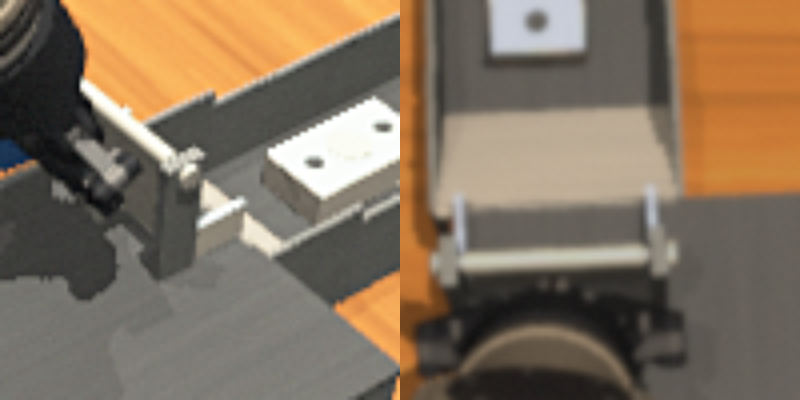

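The blank is in the tray: at (330,160) in the left half of the picture and (540,25) in the right half. Now I draw the fingers back.

{"api": "arm_command", "payload": {
  "plan": [
    {"tx":0.007,"ty":0,"tz":-0.0038,"ax":0,"ay":0,"az":0,"claw":1},
    {"tx":0.007,"ty":0,"tz":-0.0038,"ax":0,"ay":0,"az":0,"claw":1},
    {"tx":0.007,"ty":0,"tz":-0.0038,"ax":0,"ay":0,"az":0,"claw":1},
    {"tx":0.007,"ty":0,"tz":-0.0038,"ax":0,"ay":0,"az":0,"claw":1},
    {"tx":0.007,"ty":0,"tz":-0.0038,"ax":0,"ay":0,"az":0,"claw":1},
    {"tx":0.007,"ty":0,"tz":-0.0038,"ax":0,"ay":0,"az":0,"claw":1},
    {"tx":0.007,"ty":0,"tz":-0.0038,"ax":0,"ay":0,"az":0,"claw":1},
    {"tx":0.007,"ty":0,"tz":-0.0038,"ax":0,"ay":0,"az":0,"claw":1},
    {"tx":0.002,"ty":0,"tz":-0.008,"ax":0,"ay":1,"az":0,"claw":1},
    {"tx":-0.002,"ty":0,"tz":-0.01,"ax":0,"ay":2,"az":0,"claw":1}
  ]
}}

```text
clock: 17.0
tcp_pos: [0.4584, 0.075, 0.2547]
orientation: [-0.069, 2.679, 0.008]
contact_force: [-0.9, 0.7, 0.1]
grip_width: -0.0001
gripper_force: 0.0
```

{"api": "arm_command", "payload": {
  "plan": [
    {"tx":-0.004,"ty":0,"tz":-0.012,"ax":0,"ay":2,"az":0,"claw":1},
    {"tx":-0.004,"ty":0,"tz":-0.012,"ax":0,"ay":2,"az":0,"claw":1},
    {"tx":-0.004,"ty":0,"tz":-0.012,"ax":0,"ay":2,"az":0,"claw":1},
    {"tx":-0.004,"ty":0,"tz":-0.012,"ax":0,"ay":2,"az":0,"claw":1},
    {"tx":-0.004,"ty":0,"tz":-0.012,"ax":0,"ay":2,"az":0,"claw":1},
    {"tx":0,"ty":0,"tz":0,"ax":0,"ay":0,"az":0,"claw":1},
    {"tx":0,"ty":0,"tz":0,"ax":0,"ay":0,"az":0,"claw":1},
    {"tx":0,"ty":0,"tz":0,"ax":0,"ay":0,"az":0,"claw":1},
    {"tx":0,"ty":0,"tz":0,"ax":0,"ay":0,"az":0,"claw":1},
    {"tx":0,"ty":0,"tz":0,"ax":0,"ay":0,"az":0,"claw":1}
  ]
}}

```text
clock: 17.83
tcp_pos: [0.455, 0.0748, 0.3111]
orientation: [-0.069, 2.833, -0.002]
contact_force: [1.0, -0.3, 0.1]
grip_width: 0.0001
gripper_force: 0.0
```

```bash
python3 st.py ; python3 - <<'E'
from h import *
a=r.grab_frame("side")
cv2.imwrite("pics/s6.png",cv2.resize(a[130:350,200:470,::-1],None,fx=2.5,fy=2.5))
for t in("blank","flap_edge","compound_bar","felt_bob","knob_blank"):
  for d in r.tip_of(t,"side"): print(t,d["confidence"],C.T@(w("side",d["location"])-O))
E
```

```text
tip [-0.1087  0.0019  0.1462] tilt 17.6 yaw 89.87 roll -0.009 [ 0.16  0.24 -0.54  2.21  0.5   0.48  0.85] [ 1.  -0.3  0.1] 17.83
blank 0.79 [-0.16415039 -0.31731607 -0.00087831]
blank 0.72 [-1.46772393e-01  1.78956855e-01  1.35994302e-04]
blank 0.59 [0.19201301 0.01300101 0.00449472]
blank 0.55 [-0.30555498 -0.21122029  0.00072422]
blank 0.38 [0.00050001 0.00233208 0.08700922]
flap_edge 0.71 [-0.00095325 -0.00203651  0.08441433]
flap_edge 0.52 [0.01278988 0.1601383  0.0001843 ]
compound_bar 0.76 [ 0.01307549  0.16400605 -0.00017475]
felt_bob 0.81 [-0.14645033  0.17760026  0.00140324]
knob_blank 0.77 [-0.04471353 -0.26655004  0.00071766]
knob_blank 0.68 [-0.00127461 -0.00145429  0.08469316]
```

View pics/s6.png

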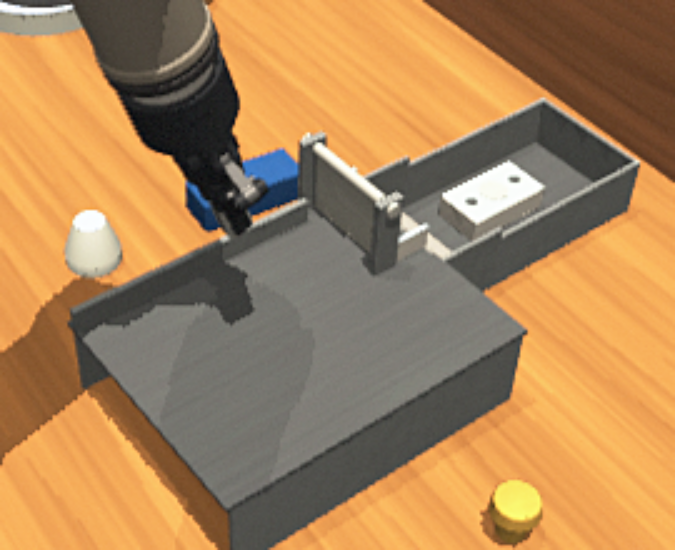

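The blank lies flat in the tray at (490,195), the flap hangs shut at (350,195), the bystanders stand where they were and the gripper is clear.

```bash
python3 -c "
from bench import r
print(r.hand_in())"
```

```text
the job is handed in; nothing more can be done
None
```

The aluminium blank was pushed through the flap and lies in the catch tray, the flap hangs shut, the bystanders stand where they were, and the job was handed in at about 18 s on the clock.

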